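Close a two-part plaster mould and hold it shut for strapping

ROBOT

A 7-joint arm with a two-finger parallel gripper is mounted at the origin on the work surface; the furniture and walls round the work are solid. World frame = base frame: x ahead of the robot, y to its left, z up, the work surface at z = 0. Lengths are in m, angles in rad, forces in N, time in s.
With the tool pointing down it reaches from about 0.425 to 0.875 m from the base axis. Payload 4.7 kg.
Tool frame: the origin (TCP) lies on the centre line of the jaws, within the pads' length; the fingertips stand ahead of it and the grasp point (between the pads) lies 2 mm behind it (nose_length is the z of the fingertips in the tool frame, in m); z points along the fingers, y is the line along which they close (so a half turn about z gives the same grasp; the last joint's range is limited). The gripper opens to 87 mm and grips with 3 to 60 N. Pads are 19 mm wide; open, the fingers measure 117 mm over their backs; the gripper's body (75 mm by 190 mm) begins 51 mm behind the grasp point.
Start: joints at [-1.256, 0.321, -0.07, 1.45, 0.023, 1.371, -0.057], TCP at [0.193, 0.621, 0.24] pointing down, gripper open.
Joint ranges: [-2.86, 2.86], [-0.3, 2.09], [-1.38, 1.24], [0.06, 2.45], [-1.56, 4.7], [0.09, 2.05], [-2.69, 2.69]. Speed limits (rad/s): [2.57, 2.57, 3.14, 3.14, 3.14, 3.14, 3.14].

INTERFACE

Orientations are given as a rotation vector (axis times angle).
In Python, from bench import * gives the robot as it stands.
- The arm moves only by the tool send_rows, never from a script. Its arguments are lists of equal length, an entry for each row: "xyz": the shift along the tool's x, y, z in mm, a list of three; "dr": the turn, a rotation vector about the tool's x, y, z in rad, a list of three. A call has exactly 10 rows; each row is the pose to reach, as a shift and turn from the pose commanded when the call began, along the tool's axes at that moment; what a row does not reach only later rows make up. A row lasts 1/12 s, in which the tool goes at most 41.7 mm and 7.16 degrees, less where a joint would pass 70% of its speed; a pose out of reach is approached as far as the arm can. A call with a gripper value outside its range is refused whole. "jaw" is the finger opening in mm, from 0 to 87, set as the call begins (left out, the last holds). The fingers move at their own pace and stop on an object; "grip_force" is the grip in N (left out, the last holds). Time passes only in rows, so rows that repeat a pose let the fingers close, or fill a call up. It gives the time, the measured TCP pose, the force, the opening and the grip force at its end, in the units of the state.
- get_state(): the state, without advancing time (a new reading comes with each control period).
- get_image(name): name is "scene" or "top" or "wrist"; returns the picture (480x640x3 uint8, red, green, blue); there is no depth.
- calibration(name): a dict with "vfov" (degrees; the focal length in pixels is half the picture's height over the tangent of half this angle, whatever the lens; pixels are square), "cx", "cy" (the principal point, pixels), "k1" (the pictures are not rectified: a ray, as slopes to the right and down, at radius r is drawn at 1 + k1 r^2 times it, then the intrinsics apply), "rvec" (rotation vector, rad) and "tvec" (3), from world to camera coordinates, as OpenCV has them; the wrist camera has in their place "hand_eye" (4x4, takes a point from camera to tool coordinates, whose origin is the TCP and whose axes are the flange's). Camera axes: x right, y down, z forward; pixel columns grow to the right and rows downward; lengths in m; the calibration is good to about 2 mm. A picture is of the moment at which its call begins: read the wrist's pose just before it. calibration takes no time and is no camera call.
- close_job(): hands the job in; it is judged then, once.
The state is a dict: "time": time; "joint_positions": joint angles; "qd": joint speeds; "joint_torque": joint torques, N m; "position": TCP position; "tool_rot": TCP orientation; "ft_force": force on the tool from outside, world axes, zero at the start; "torque": the same for the moment, N m; "grip_width": opening from 0.0 (shut) to 1.0 (fully open); "grip_force": force on a finger pad.
Only numpy, scipy, OpenCV 4.12 (cv2) and the standard library are available. Lean on these libraries where they do the work, as an engineer would, in place of code of your own. Each camera call takes 0.05 s, during which the arm holds its last target. There are 200 camera calls.

TASK

Close the small two-part plaster casting mould: pick up the loose half, stand it on the casting board in front of the half that waits against the fence, and slide it home so that its four natches are fully seated and the seam is shut all round. Then be the third hand for the colleague who will strap it: keep pushing the closed mould squarely against the padded fence with a steady push of about 11 N between the halves (anything from 5 to 17 N is right; over 30 N chips the plaster, so never go there), and finish while still holding it like that. Leave the things round the work where they are.

Things in the scene. Friction and masses are not known exactly. Their poses are not given: they have to be found in the camera images.
- casting_board: plywood casting board, 150 x 150 x 12 mm (x, y, z), fixed; place and yaw vary. Origin: centre of its underside, on the table. At its +x end an upright wooden fence across y (140 mm wide, top 76 mm above the table, front surface at x = +55 mm) carries a dark sponge-rubber pad 10 mm thick. +x points into the fence: the pushing direction.
- pad (a joint): squeeze of the sponge-rubber pad on the fence, m: 0 untouched, grows as it is pressed towards the fence (about 2.2 N per mm, 8 mm at most). Each half also drags on the board with 1 to 4 N when slid. The pad's front surface lies at x = +45 mm of the board when untouched, 112 mm wide, from 16 to 68 mm above the table.
- back_half_center (a point): centre (half-way up) of the waiting mould half: upright white plaster block, 34 thick (x) x 62 wide (y) x 88 mm high, loose, 0.3 to 0.5 kg, on the casting board with its back within 1 mm of the pad, up to 12 mm left or right of the board's middle. Axes as the board's: its parting face (hollow of half a vase, four round sockets 8.5 mm deep) looks to its -x.
- back_half_face (a point): centre of the waiting half's parting face: 17 mm to -x of its centre, same height and same axes.
- loose_half_center (a point): centre (half-way up) of the loose mould half: upright white plaster block, 34 thick (x) x 62 wide (y) x 88 mm high, 0.3 to 0.5 kg, on the table, pour mouth up, yaw varies. Its parting face (hollow, four natches) looks to its +x. Its plain sides, 62 mm apart across y, are free to grip. In the closed mould the two centres are 34 mm apart, in line in y and z.
- loose_half_face (a point): centre of the loose half's flat parting face: 17 mm to +x of its centre, same height and axes; meets point back_half_face in the closed mould. Four blunt cone natches stand 7 mm out of it, 12 mm wide at the root, 7 mm at the tip; the sockets are 1.5 mm wider than their roots. Natches lie 20.5 mm either side of the middle, 10.5 and 70 mm above the underside.
- back_half: the waiting mould half (see point back_half_center); origin at the centre of its underside.
- loose_half: the loose mould half (see point loose_half_center); origin at the centre of its underside.
- glaze_jar_blue: bystander: small white glaze jar with a blue lid, 45 x 42 x 56 mm, loose; origin at the centre of its underside. Leave alone.
- stamp_block: bystander: small wooden stamp block with a turned knob, 37 x 42 x 46 mm, loose; origin at the centre of its underside. Leave alone.
- water_tub: bystander: grey water tub, 76 mm across, 58 mm high, loose; origin at the centre of its underside. Leave alone.
- timer: bystander: round cream wind-up timer with a red knob, 67 mm across, 45 mm high, loose; origin at the centre of its underside. Leave alone.
Mind the look-alikes: they are no part of the job. Leave any orange or pink look-alike of the loose_half alone.

How it is judged:
On the way:
1. the loose half has been lifted off the table, to the height of the board, upright (height (world z) of loose_half above 0.009 m and angle between loose_half's own z axis and vertical below 0.25 rad), for 0.2 s.
At the end, for the whole second after the job is handed in: Seam shut within 2 mm, halves in line within 2.5 mm and 0.04 rad, both upright (0.05 rad), the waiting half on the board, square to the fence (0.05 rad) and pressed 0.5 mm or more into the pad; robot still touching the loose half (1 N), halves pressed together with 5 to 17 N, at rest (x of loose_half_face in the frame of back_half_face between -0.002 and 0.002 m and y of loose_half_face in the frame of back_half_face between -0.0025 and 0.0025 m and z of loose_half_face in the frame of back_half_face between -0.0025 and 0.0025 m and angle between the x axis of loose_half and the x axis of back_half, either way round below 0.04 rad and angle between each of loose_half, back_half's own z axis and vertical below 0.05 rad and angle between the x axis of back_half and the x axis of casting_board, either way round below 0.05 rad and height (world z) of back_half between 0.009 and 0.015 m and contact force between loose_half and back_half between 5 and 17 N and value of joint pad above 0.0005 m and contact force between any of the fingers, the arm and loose_half above 1 N and linear speed of loose_half below 0.01 m/s); the arm keeps its last pose, push and grip.
It fails at once if the halves are pressed together with more than 30 N (contact force between loose_half and back_half above 30 N).
It fails at once if the waiting half is knocked over (angle between back_half's own z axis and vertical above 0.35 rad).
It fails at once if a bystander is moved by more than 20 mm (distance of any of glaze_jar_blue, stamp_block, water_tub, timer from where it was at the start of the episode above 0.02 m).
It also fails if it takes over 48 s, if anything falls off the work surface, if the arm or the gripper's body presses on something with over 40 N, if the wrist force passes 120 N, or if a joint passes its speed limit or range.

## Working session

There is one attempt and no reset: what is moved stays moved. The work goes in short steps, Python scripts to look and compute and a tool call to move; the robot and the scene stay as the last step left them, time stands still between calls to the robot, and variables do not carry over. Pictures are saved under pics/ and viewed, at most 10 in all, crops included, and the job is handed in when it is done.

Besides the shell and the picture viewer there is one more tool, called in YAML: its name, and indented under it one key for each argument. send_rows: Moves the arm, as the interface text tells. Its arguments: {"type":"object","properties":{"xyz":{"type":"array"},"dr":{"type":"array"},"jaw":{"type":"number"},"grip_force":{"type":"number"}},"required":["xyz","dr"]}

```bash
mkdir -p pics; ls
python3 - <<'E'
from bench import *
import cv2,numpy as np
s=get_state()
for k in ("time","position","tool_rot","ft_force","grip_width"): print(k,s[k])
a=get_image("scene");b=get_image("top")
cv2.imwrite("pics/scene.png",a[...,::-1]);cv2.imwrite("pics/top.png",b[...,::-1])
for n in("scene","top","wrist"):print(n,calibration(n))
E
```

```text
pics
time 0.0
position [0.19244669 0.62031599 0.23844928]
tool_rot [-4.70624701e-01 -3.10592815e+00  2.96652981e-03]
ft_force [-0.09231976  0.18675189 -0.46637799]
grip_width 0.9979235171125053
scene {'vfov': 57.99563858859174, 'cx': 322.15965752471817, 'cy': 236.95524132164832, 'k1': -0.10009793045684152, 'rvec': array([ 2.34193926, -0.72063933,  0.28701584]), 'tvec': array([-0.4248657 ,  0.15276387,  0.80206889])}
top {'vfov': 46.72489928358707, 'cx': 318.63748359316963, 'cy': 235.66586989513917, 'k1': -0.07394529376438083, 'rvec': array([ 2.14523929, -2.13222463,  0.19827447]), 'tvec': array([-0.13769455,  0.41552097,  1.26562049])}
wrist {'vfov': 64.89839894603413, 'cx': 318.9772846953458, 'cy': 242.5616617758995, 'k1': -0.06292855619542703, 'hand_eye': array([[-3.54583152e-04, -9.66072825e-01, -2.58269572e-01,
         6.98268283e-02],
       [ 9.99998934e-01, -7.08282071e-04,  1.27645423e-03,
         4.50923292e-04],
       [-1.41607545e-03, -2.58268844e-01,  9.66072046e-01,
        -1.44184008e-01],
       [ 0.00000000e+00,  0.00000000e+00,  0.00000000e+00,
         1.00000000e+00]])}
```

View pics/scene.png

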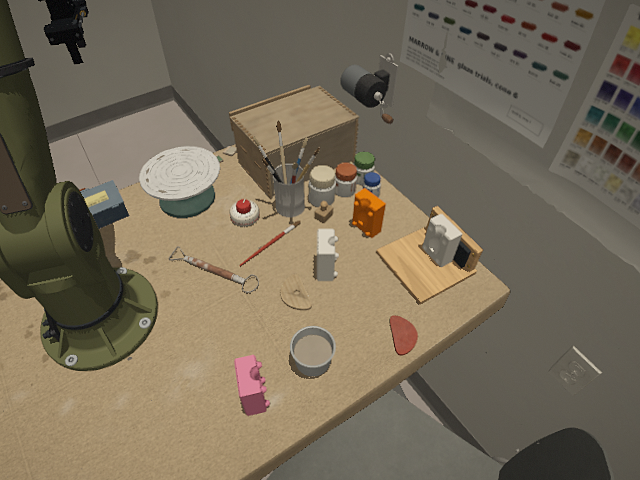

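View pics/top.png

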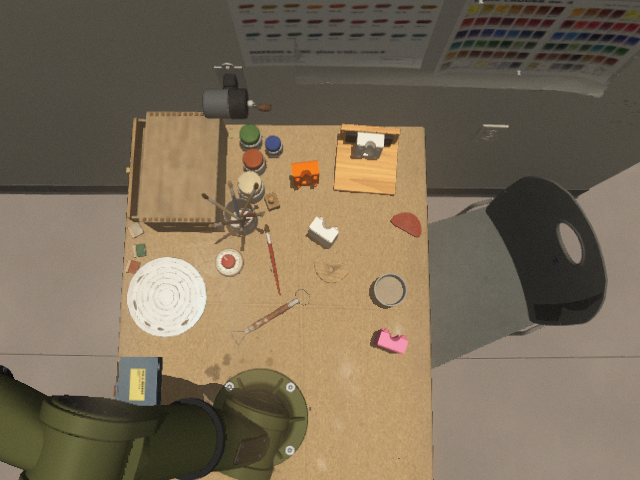

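The top view shows three candidates: a white block at (323,231), an orange one at (305,175) and a pink one at (393,342). The white one is the loose half, because it is white plaster standing on the table. The waiting half is at (370,147), on the board against the fence. I'll confirm this in an enlarged crop.

```bash
cat > h.py <<'E'
import numpy as np,cv2
from scipy.spatial.transform import Rotation as R
from bench import *
def cam(n,st=None):
    c=calibration(n);f=240/np.tan(np.radians(c["vfov"]/2));K=np.array([[f,0,c["cx"]],[0,f,c["cy"]],[0,0,1]])
    if n=="wrist":
        T=np.eye(4);T[:3,:3]=R.from_rotvec(st["tool_rot"]).as_matrix();T[:3,3]=st["position"];T=T@c["hand_eye"]
        return K,c["k1"],T[:3,:3],T[:3,3]
    M=R.from_rotvec(c["rvec"]).as_matrix().T
    return K,c["k1"],M,-M@c["tvec"]
def onz(C,px,z):
    K,k1,M,o=C
    u=cv2.undistortPoints(np.float64(px).reshape(-1,1,2),K,np.array([k1,0,0,0,0.])).reshape(-1,2)
    d=np.c_[u,np.ones(len(u))]@M.T
    return o+d*((z-o[2])/d[:,2])[:,None]
def proj(C,P):
    K,k1,M,o=C
    rv=cv2.Rodrigues(M.T)[0]
    return cv2.projectPoints(np.float64(P).reshape(-1,3),rv,-M.T@o,K,np.array([k1,0,0,0,0.]))[0].reshape(-1,2)
E
python3 - <<'E'
from h import *
b=cv2.imread("pics/top.png")
cv2.imwrite("pics/crop.png",cv2.resize(b[115:255,280:440],None,fx=4,fy=4,interpolation=cv2.INTER_CUBIC))
C=cam("top");print(C[3])
print(onz(C,[[323,231]],.088),onz(C,[[370,140]],.1),onz(C,[[305,172],[390,290],[272,145]],.06))
print(onz(C,[[335,191],[396,194]],.012))
E
```

```text
[ 0.19517124 -0.11728736  1.3196835 ]
[[ 0.41822395 -0.14422613  0.088     ]] [[ 0.63013695 -0.25165024  0.1       ]] [[ 0.56381189 -0.10207094  0.06      ]
 [ 0.28827397 -0.29754552  0.06      ]
 [ 0.62958034 -0.02322269  0.06      ]]
[[ 0.53076344 -0.17465019  0.012     ]
 [ 0.52468665 -0.32297994  0.012     ]]
```

View pics/crop.png

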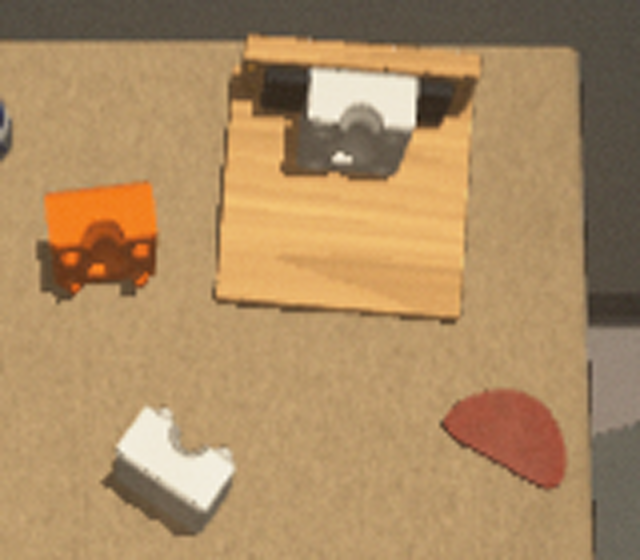

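The white block at crop (175,455) is confirmed: four natches, standing on the table, face looking to the upper right. The orange one at crop (100,235) is a look-alike. Next I'll measure both halves roughly and plan the approach.

```bash
cat >> h.py <<'E'
def face(C,px,z):
    "corners fl,bl,br,fr of a half's top -> centre, yaw"
    P=onz(C,px,z)[:,:2];d=(P[0]+P[1]-P[2]-P[3]);return P.mean(0),np.arctan2(d[1],d[0])-np.pi/2,P
def move(p,yaw,st=None):
    "shift mm / turn to tool-down pose, tool x at angle yaw+pi"
    st=st or get_state();A=R.from_rotvec(st["tool_rot"])
    a=yaw+np.pi;x=np.array([np.cos(a),np.sin(a),0]);z=np.array([0,0,-1.]);B=R.from_matrix(np.c_[x,np.cross(z,x),z])
    return (A.inv().apply(np.array(p)-st["position"])*1000).round(1),(A.inv()*B).as_rotvec().round(4)
E
python3 - <<'E'
from h import *
C=cam("top");o=np.array([280,115])
q=lambda l:np.array(l)/4+o
c,y,P=face(C,q([[150,405],[118,450],[205,513],[235,462]]),.088);print(c,y,P)
B=onz(C,q([[215,298],[460,320]]),.012);d=B[0]-B[1];print("board yaw",np.arctan2(d[1],d[0])-np.pi/2,B,np.linalg.norm(d))
c2,y2,P2=face(C,q([[312,69],[308,122],[412,128],[417,75]]),.1);print(c2,y2,P2)
for p in ([.45,.35,.28],[.50,.1,.28],[c[0],c[1],.25]):print(p,move(p,y))
E
```

```text
[ 0.42203111 -0.14700053] -0.6106877569683471 [[ 0.45205902 -0.13165678]
 [ 0.42601632 -0.11375015]
 [ 0.39041227 -0.16285182]
 [ 0.41963681 -0.17974336]]
board yaw -0.08257704876224281 [[ 0.534484   -0.17161816  0.012     ]
 [ 0.52216275 -0.32048796  0.012     ]] 0.149378825012525
[ 0.63111352 -0.25298638] -0.047550087818835074 [[ 0.64861864 -0.2240924 ]
 [ 0.6164817  -0.22149878]
 [ 0.61359738 -0.28143999]
 [ 0.64575634 -0.28491437]]
[0.45, 0.35, 0.28] (array([-326. , -182. ,  -41.1]), array([-0.0017,  0.0004,  0.3099]))
[0.5, 0.1, 0.28] (array([-447.9, -406. ,  -40.7]), array([-0.0017,  0.0004,  0.3099]))
[np.float64(0.42203110568391283), np.float64(-0.147000528298177), 0.25] (array([-446.6, -664.9,  -10.2]), array([-0.0017,  0.0004,  0.3099]))
```

send_rows:
  xyz:
    - [-33,-18,-4]
    - [-65,-36,-8]
    - [-98,-55,-12]
    - [-130,-73,-16]
    - [-163,-91,-20]
    - [-196,-109,-25]
    - [-228,-127,-29]
    - [-261,-146,-33]
    - [-293,-164,-37]
    - [-326,-182,-41]
  dr:
    - [0,0,0.03]
    - [0,0,0.06]
    - [0,0,0.09]
    - [0,0,0.12]
    - [0,0,0.15]
    - [0,0,0.18]
    - [0,0,0.21]
    - [0,0,0.24]
    - [0,0,0.27]
    - [0,0,0.31]
  jaw: 87

```text
time: 0.93
position: [0.4507, 0.3488, 0.2805]
tool_rot: [-0.946, -2.995, 0.0]
ft_force: [0.7, 1.4, -0.3]
grip_width: 0.998
grip_force: 0.0
```

Run:
```python
from h import *
s=get_state();print(s["time"],s["position"])
for p in ([.50,.1,.28],[.43,-.147,.28]):print(p,move(p,-.61,s))
```

```text
0.9333 [0.45072808 0.34879342 0.28051036]
[0.5, 0.1, 0.28] (array([-183.3, -175.3,    0.5]), array([-0.0003, -0.0003, -0.0022]))
[0.43, -0.147, 0.28] (array([-267.9, -417.7,    0.5]), array([-0.0003, -0.0003, -0.0022]))
```

send_rows:
  xyz:
    - [-26,-25,0]
    - [-52,-50,0]
    - [-79,-75,0]
    - [-105,-100,0]
    - [-131,-125,0]
    - [-157,-150,0]
    - [-183,-175,0]
    - [-195,-210,0]
    - [-207,-245,0]
    - [-219,-280,0]
  dr:
    - [0,0,0]
    - [0,0,0]
    - [0,0,0]
    - [0,0,0]
    - [0,0,0]
    - [0,0,0]
    - [0,0,0]
    - [0,0,0]
    - [0,0,0]
    - [0,0,0]

```text
time: 1.77
position: [0.468, -0.0064, 0.2801]
tool_rot: [-0.945, -2.995, 0.001]
ft_force: [0.7, 0.3, -1.0]
grip_width: 0.996
grip_force: 0.0
```

send_rows:
  xyz:
    - [-12,-34,0]
    - [-24,-69,0]
    - [-37,-104,0]
    - [-49,-138,0]
    - [-49,-138,0]
    - [-49,-138,0]
    - [-49,-138,0]
    - [-49,-138,0]
    - [-49,-138,0]
    - [-49,-138,0]
  dr:
    - [0,0,0]
    - [0,0,0]
    - [0,0,0]
    - [0,0,0]
    - [0,0,0]
    - [0,0,0]
    - [0,0,0]
    - [0,0,0]
    - [0,0,0]
    - [0,0,0]

```text
time: 2.6
position: [0.4302, -0.1446, 0.2804]
tool_rot: [-0.941, -2.997, 0.001]
ft_force: [0.0, 0.1, -0.4]
grip_width: 0.996
grip_force: 0.0
```

Run:
```python
from h import *
s=get_state();im=get_image("wrist");print(s["time"],s["position"],s["tool_rot"])
cv2.imwrite("pics/w1.png",im[...,::-1])
np.save("w1.npy",np.r_[s["position"],s["tool_rot"]])
```

```text
2.6 [ 0.43019754 -0.14456422  0.28036862] [-9.40902639e-01 -2.99701173e+00  6.37900259e-04]
```

View pics/w1.png

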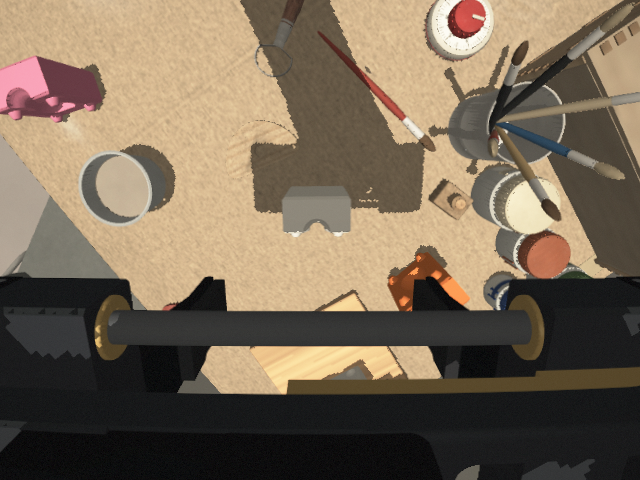

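The wrist view shows the loose half centred at about (316,212), in the gripper's shadow, with its natches downward (forward) at (296,233) and (340,233). I'll take the corners from an enlarged crop.

Run:
```python
import cv2
b=cv2.imread("pics/w1.png")[170:250,265:365]
cv2.imwrite("pics/w1c.png",cv2.resize(cv2.convertScaleAbs(b,alpha=1.3),None,fx=6,fy=6,interpolation=cv2.INTER_CUBIC))
```

```text
(no output)
```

View pics/w1c.png

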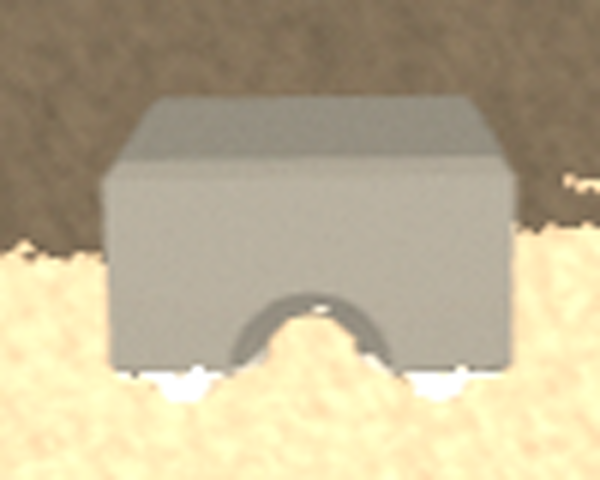

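Run:
```python
from h import *
v=np.load("w1.npy");s=dict(position=v[:3],tool_rot=v[3:])
C=cam("wrist",s);q=lambda l:np.array(l)/6+[265-.4,170-.4]
c,y,P=face(C,q([[511,372],[516,165],[103,168],[111,372]]),.088);print(c,y)
print([np.linalg.norm(P[i]-P[(i+1)%4]) for i in range(4)])
m=(P[0]+P[3])/2;c2=m-.017*np.array([np.cos(y),np.sin(y)]);print("from front",c2)
for z in(.14,.052):print(move([*c2,z],y))
```

```text
[ 0.42413745 -0.14212567] -0.6053456728594592
[np.float64(0.031731911670735025), np.float64(0.06164161326416325), np.float64(0.03128516346646964), np.float64(0.06108051378872025)]
from front [ 0.42313211 -0.14138812]
(array([  7.7,  -1.1, 140.4]), array([-0.0005, -0.0002, -0.0035]))
(array([  7.7,  -1.1, 228.4]), array([-0.0005, -0.0002, -0.0035]))
```

send_rows:
  xyz:
    - [4,-1,30]
    - [8,-1,65]
    - [8,-1,100]
    - [8,-1,130]
    - [8,-1,155]
    - [8,-1,180]
    - [8,-1,205]
    - [8,-1,225]
    - [8,-1,234]
    - [8,-1,234]
  dr:
    - [0,0,0]
    - [0,0,-0.003]
    - [0,0,-0.003]
    - [0,0,-0.003]
    - [0,0,-0.003]
    - [0,0,-0.003]
    - [0,0,-0.003]
    - [0,0,-0.003]
    - [0,0,-0.003]
    - [0,0,-0.003]

```text
time: 3.48
position: [0.4212, -0.1414, 0.0448]
tool_rot: [-0.938, -2.994, 0.003]
ft_force: [-0.9, 0.1, -0.0]
grip_width: 1.002
grip_force: 0.0
```

send_rows:
  xyz:
    - [0,0,0]
    - [0,0,0]
    - [0,0,0]
    - [0,0,0]
    - [0,0,0]
    - [0,0,0]
    - [0,0,0]
    - [0,0,0]
    - [0,0,0]
    - [0,0,0]
  dr:
    - [0,0,0]
    - [0,0,0]
    - [0,0,0]
    - [0,0,0]
    - [0,0,0]
    - [0,0,0]
    - [0,0,0]
    - [0,0,0]
    - [0,0,0]
    - [0,0,0]
  jaw: 50
  grip_force: 45

```text
time: 4.32
position: [0.4233, -0.1421, 0.0474]
tool_rot: [0.94, 2.997, 0.001]
ft_force: [-2.4, -0.0, 6.7]
grip_width: 0.713
grip_force: 45.0
```

send_rows:
  xyz:
    - [0,0,-8]
    - [0,0,-25]
    - [0,0,-50]
    - [0,0,-80]
    - [0,0,-110]
    - [0,0,-140]
    - [0,0,-170]
    - [0,0,-200]
    - [0,0,-225]
    - [0,0,-240]
  dr:
    - [0,0,0]
    - [0,0,0]
    - [0,0,0]
    - [0,0,0]
    - [0,0,0]
    - [0,0,0]
    - [0,0,0]
    - [0,0,0]
    - [0,0,0]
    - [0,0,0]

```text
time: 5.15
position: [0.423, -0.1423, 0.2893]
tool_rot: [0.94, 2.995, 0.002]
ft_force: [-0.0, 0.1, -3.8]
grip_width: 0.71
grip_force: 45.0
```

Run:
```python
from h import *
s=get_state();print(s["time"],s["position"],s["grip_width"],s["ft_force"]);print(move([.626,-.251,.29],-.065,s))
```

```text
5.15 [ 0.42297986 -0.14227311  0.2893295 ] 0.7098006835411832 [-0.04525388  0.11328228 -3.80951241]
(array([-2.287e+02,  2.680e+01, -1.000e-01]), array([ 0.0015,  0.0029, -0.5434]))
```

send_rows:
  xyz:
    - [-15,2,0]
    - [-45,5,0]
    - [-75,9,0]
    - [-105,12,0]
    - [-135,16,0]
    - [-165,19,0]
    - [-195,23,0]
    - [-215,25,0]
    - [-229,27,0]
    - [-229,27,0]
  dr:
    - [0,0,-0.05]
    - [0,0,-0.12]
    - [0,0,-0.19]
    - [0,0,-0.26]
    - [0,0,-0.33]
    - [0,0,-0.4]
    - [0,0,-0.46]
    - [0,0,-0.51]
    - [0,0,-0.543]
    - [0,0,-0.543]

```text
time: 5.98
position: [0.6274, -0.2513, 0.2844]
tool_rot: [-0.101, -3.137, 0.002]
ft_force: [0.8, 0.8, -3.9]
grip_width: 0.711
grip_force: 45.0
```

send_rows:
  xyz:
    - [0,0,0]
    - [0,0,0]
    - [0,0,0]
    - [0,0,0]
    - [0,0,0]
    - [0,0,0]
    - [0,0,0]
    - [0,0,0]
    - [0,0,0]
    - [0,0,0]
  dr:
    - [0,0,0]
    - [0,0,0]
    - [0,0,0]
    - [0,0,0]
    - [0,0,0]
    - [0,0,0]
    - [0,0,0]
    - [0,0,0]
    - [0,0,0]
    - [0,0,0]

```text
time: 6.82
position: [0.6262, -0.2505, 0.2866]
tool_rot: [0.102, 3.14, 0.0]
ft_force: [0.3, -1.2, -3.7]
grip_width: 0.71
grip_force: 45.0
```

Run:
```python
from h import *
s=get_state();im=get_image("wrist");print(s["time"],s["position"],s["tool_rot"],s["ft_force"])
cv2.imwrite("pics/w2.png",im[...,::-1])
np.save("w2.npy",np.r_[s["position"],s["tool_rot"]])
b=im[100:300,210:430,::-1]
cv2.imwrite("pics/w2c.png",cv2.resize(b,None,fx=3,fy=3,interpolation=cv2.INTER_CUBIC))
```

```text
6.8167 [ 0.62616434 -0.25051727  0.28658454] [1.01710708e-01 3.13984235e+00 1.05940278e-04] [ 0.25244927 -1.24650451 -3.70748786]
```

View pics/w2c.png

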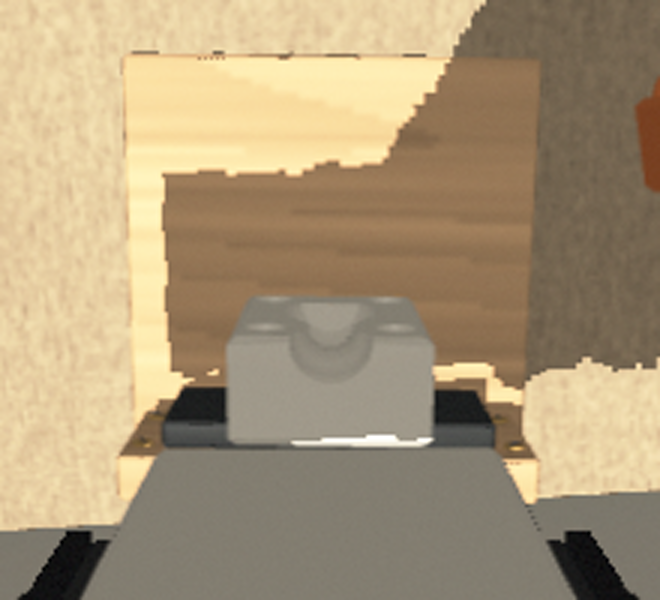

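This view shows the waiting half's top, with crop corners (228,345), (434,345), (432,442) and (230,443). The board's front edge runs from (123,57) to (540,62), and the held half's lower rear edge from (160,450) to (500,450).

Run:
```python
from h import *
v=np.load("w2.npy");s=dict(position=v[:3],tool_rot=v[3:])
C=cam("wrist",s);q=lambda l:np.array(l)/3+[210-.33,100-.33]
c,y,P=face(C,q([[432,442],[434,347],[228,347],[230,443]]),.1);print("back",c,y,[np.linalg.norm(P[i]-P[(i+1)%4]) for i in range(4)])
u=(P[1]+P[2])/2;print("parting mid",u)
B=onz(C,q([[540,62],[123,57],[527,385],[134,405]]),.012)[:,:2];d=B[0]-B[1]
print("board yaw",np.arctan2(d[1],d[0])-np.pi/2,np.linalg.norm(d),"front mid",(B[0]+B[1])/2,B)
for a,b in((0,2),(1,3)):
    e=B[b]-B[a];print("side yaw",np.arctan2(e[1],e[0]))
H=onz(C,q([[500,450],[160,450]]),s["position"][2]-.046)[:,:2];d=H[0]-H[1];print("held rear mid",H.mean(0),np.arctan2(d[1],d[0])-np.pi/2,np.linalg.norm(d))
x=R.from_rotvec(v[3:]).as_matrix()[:,0];print("tool yaw",np.arctan2(-x[1],-x[0]),x)
# edge lines subpixel: parting edge & sides not needed
```

```text
back [ 0.63469928 -0.24940746] -0.06285519035731824 [np.float64(0.02929528806849192), np.float64(0.06116223896935188), np.float64(0.029601192893114494), np.float64(0.0613143183413054)]
parting mid [ 0.62000587 -0.2484577 ]
board yaw -0.07647932504962429 0.14805890904289476 front mid [ 0.53320897 -0.24226801] [[ 0.53886518 -0.16845495]
 [ 0.52755277 -0.31608106]
 [ 0.65633233 -0.17586016]
 [ 0.65435514 -0.32560241]]
side yaw -0.06295735879812889
side yaw -0.0749474414670961
held rear mid [ 0.61129579 -0.2486302 ] -0.0655144886954635 0.059498906462407075
tool yaw -0.06476449960969777 [-9.97903508e-01  6.47192336e-02 -1.01109392e-04]
```

```bash
cat >> h.py <<'E'
Y=-.068;D=np.array([np.cos(Y),np.sin(Y)]);L=np.array([-D[1],D[0]]);BC=np.array([.6354,-.2493])
def goal(gap,z,lat=-.0005,st=None):return move([*(BC-(.034+gap)*D+lat*L),z],Y,st)
E
python3 - <<'E'
from h import *
print(goal(.025,.2866),goal(.025,.075))
E
```

```text
(array([49.8,  1.5, -0.1]), array([ 0.0001, -0.    ,  0.0031])) (array([ 49.8,   1.5, 211.5]), array([ 0.0001, -0.    ,  0.0031]))
```

send_rows:
  xyz:
    - [15,0.5,0]
    - [35,1,0]
    - [50,1.5,5]
    - [50,1.5,30]
    - [50,1.5,60]
    - [50,1.5,90]
    - [50,1.5,120]
    - [50,1.5,150]
    - [50,1.5,180]
    - [50,1.5,195]
  dr:
    - [0,0,0.003]
    - [0,0,0.003]
    - [0,0,0.003]
    - [0,0,0.003]
    - [0,0,0.003]
    - [0,0,0.003]
    - [0,0,0.003]
    - [0,0,0.003]
    - [0,0,0.003]
    - [0,0,0.003]

```text
time: 7.7
position: [0.5744, -0.2447, 0.0877]
tool_rot: [-0.106, -3.135, -0.002]
ft_force: [0.4, 0.8, -4.4]
grip_width: 0.711
grip_force: 45.0
```

send_rows:
  xyz:
    - [0,0,5]
    - [0,0,10]
    - [0,0,15]
    - [0,0,15]
    - [0,0,15]
    - [0,0,15]
    - [0,0,15]
    - [0,0,15]
    - [0,0,15]
    - [0,0,15]
  dr:
    - [0,0,0]
    - [0,0,0]
    - [0,0,0]
    - [0,0,0]
    - [0,0,0]
    - [0,0,0]
    - [0,0,0]
    - [0,0,0]
    - [0,0,0]
    - [0,0,0]

```text
time: 8.53
position: [0.5765, -0.2458, 0.0768]
tool_rot: [0.106, 3.139, 0.0]
ft_force: [-0.5, -1.3, -3.9]
grip_width: 0.707
grip_force: 45.0
```

Run:
```python
from h import *
s=get_state();print(s["time"],s["position"],s["tool_rot"],s["ft_force"],s["torque"],s["grip_width"])
print(goal(.025,.0595,st=s))
t=get_image("top");w=get_image("scene")
a=cv2.resize(t[120:190,325:415],None,fx=7,fy=7,interpolation=cv2.INTER_CUBIC)
cv2.imwrite("pics/t3.png",a[...,::-1])
b=cv2.resize(w[190:290,370:490],None,fx=5,fy=5,interpolation=cv2.INTER_CUBIC)
cv2.imwrite("pics/s3.png",b[...,::-1])
```

```text
8.5333 [ 0.57648289 -0.24581533  0.07679476] [1.06393427e-01 3.13934712e+00 1.09865142e-04] [-0.47540858 -1.27792326 -3.8978289 ] [0.00247442 0.02035258 0.02847482] 0.706697058940325
(array([-0. ,  0. , 17.3]), array([0.0001, 0.0004, 0.0002]))
```

View pics/s3.png

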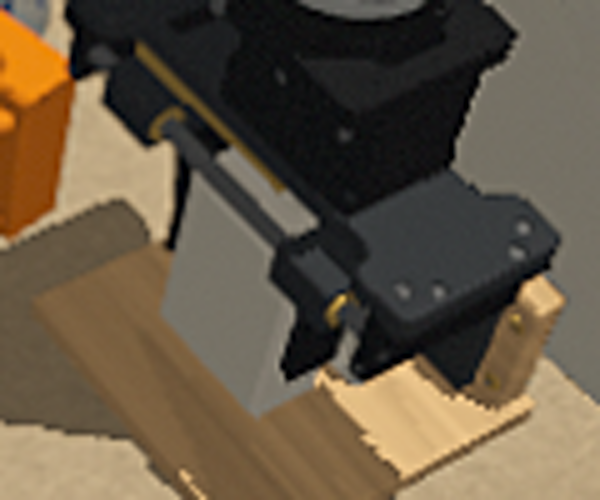

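The scene crop shows the held half upright over the board, square to it and in front of the waiting half; the gripper hides the seam. I'll lower it onto the board.

send_rows:
  xyz:
    - [0,0,4]
    - [0,0,8]
    - [0,0,11]
    - [0,0,13]
    - [0,0,15]
    - [0,0,16]
    - [0,0,16.5]
    - [0,0,17]
    - [0,0,17]
    - [0,0,17]
  dr:
    - [0,0,0]
    - [0,0,0]
    - [0,0,0]
    - [0,0,0]
    - [0,0,0]
    - [0,0,0]
    - [0,0,0]
    - [0,0,0]
    - [0,0,0]
    - [0,0,0]

```text
time: 9.47
position: [0.5765, -0.2459, 0.0597]
tool_rot: [0.106, 3.139, -0.0]
ft_force: [-0.2, -0.8, -4.0]
grip_width: 0.71
grip_force: 45.0
```

Run:
```python
from h import *
s=get_state();print(s["time"],s["position"],s["tool_rot"],s["ft_force"],s["torque"],s["grip_width"])
print(goal(.025,.0595,st=s),goal(.01,.0595,st=s))
```

```text
9.4667 [ 0.5764658  -0.24585858  0.05968604] [ 1.06450076e-01  3.13949557e+00 -2.00883075e-05] [-0.23817559 -0.79219226 -3.95924276] [0.0366746  0.02407319 0.02250554] 0.7097954423188293
(array([-0. ,  0.1,  0.2]), array([-0.    ,  0.0003,  0.0002])) (array([-15. ,   0.1,   0.2]), array([-0.    ,  0.0003,  0.0002]))
```

send_rows:
  xyz:
    - [0,0,0.3]
    - [0,0,0.6]
    - [0,0,0.9]
    - [0,0,1.2]
    - [0,0,1.2]
    - [0,0,1.2]
    - [0,0,1.2]
    - [0,0,1.2]
    - [0,0,1.2]
    - [0,0,1.2]
  dr:
    - [0,0,0]
    - [0,0,0]
    - [0,0,0]
    - [0,0,0]
    - [0,0,0]
    - [0,0,0]
    - [0,0,0]
    - [0,0,0]
    - [0,0,0]
    - [0,0,0]

```text
time: 10.3
position: [0.5765, -0.2459, 0.0595]
tool_rot: [0.106, 3.139, 0.001]
ft_force: [-3.1, 2.0, 4.6]
grip_width: 0.712
grip_force: 45.0
```

send_rows:
  xyz:
    - [-1,0,-0.5]
    - [-3,0,-0.5]
    - [-5,0,-0.5]
    - [-7,0,-0.5]
    - [-9,0,-0.5]
    - [-11,0,-0.5]
    - [-13,0,-0.5]
    - [-15,0,-0.5]
    - [-16,0,-0.5]
    - [-16,0,-0.5]
  dr:
    - [0,0,0]
    - [0,0,0]
    - [0,0,0]
    - [0,0,0]
    - [0,0,0]
    - [0,0,0]
    - [0,0,0]
    - [0,0,0]
    - [0,0,0]
    - [0,0,0]

```text
time: 11.13
position: [0.5924, -0.2477, 0.0595]
tool_rot: [0.107, 3.14, -0.001]
ft_force: [-3.2, 0.3, 4.9]
grip_width: 0.71
grip_force: 45.0
```

Run:
```python
from h import *
s=get_state();print(s["time"],s["position"],s["tool_rot"],s["ft_force"],s["torque"])
print(goal(.005,.0595,st=s),goal(.0,.0595,st=s))
im=get_image("wrist");cv2.imwrite("pics/w4.png",im[...,::-1])
t=get_image("top");a=cv2.resize(t[110:200,315:425],None,fx=6,fy=6,interpolation=cv2.INTER_CUBIC)
cv2.imwrite("pics/t4.png",a[...,::-1])
```

```text
11.1333 [ 0.59235369 -0.2477126   0.05946962] [ 1.06999711e-01  3.13967251e+00 -1.09393572e-03] [-3.17285895  0.27438011  4.92880554] [0.18744242 0.767057   0.02307952]
(array([-4.1,  0.8, -0. ]), array([-0.0007,  0.0001, -0.0001])) (array([-9.1,  0.8, -0. ]), array([-0.0007,  0.0001, -0.0001]))
```

View pics/t4.png

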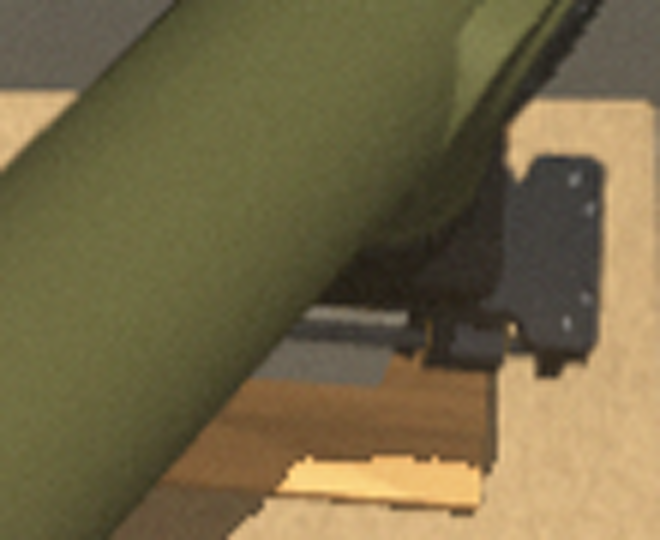

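send_rows:
  xyz:
    - [0,0.8,0]
    - [-1,0.8,0]
    - [-2,0.8,0]
    - [-3,0.8,0]
    - [-4,0.8,0]
    - [-5,0.8,0]
    - [-5.5,0.8,0]
    - [-6,0.8,0]
    - [-6,0.8,0]
    - [-6,0.8,0]
  dr:
    - [0,0,0]
    - [0,0,0]
    - [0,0,0]
    - [0,0,0]
    - [0,0,0]
    - [0,0,0]
    - [0,0,0]
    - [0,0,0]
    - [0,0,0]
    - [0,0,0]

```text
time: 12.07
position: [0.598, -0.2472, 0.0595]
tool_rot: [-0.107, -3.139, 0.001]
ft_force: [-5.1, -0.6, 6.8]
grip_width: 0.71
grip_force: 45.0
```

Run:
```python
from h import *
s=get_state();print(s["time"],s["position"],s["tool_rot"],s["ft_force"],s["torque"])
print(goal(.0,.0595,st=s))
```

```text
12.0667 [ 0.59804472 -0.24719188  0.05948256] [-1.07234860e-01 -3.13948084e+00  6.08757011e-04] [-5.0651087  -0.56956559  6.79136194] [0.10683339 1.08775841 0.02573722]
(array([-3.4, -0.1, -0. ]), array([-0.0004, -0.0003, -0.0003]))
```

send_rows:
  xyz:
    - [-0.5,0,0]
    - [-1,0,0]
    - [-1.5,0,0]
    - [-2,0,0]
    - [-2,0,0]
    - [-2,0,0]
    - [-2,0,0]
    - [-2,0,0]
    - [-2,0,0]
    - [-2,0,0]
  dr:
    - [0,0,0]
    - [0,0,0]
    - [0,0,0]
    - [0,0,0]
    - [0,0,0]
    - [0,0,0]
    - [0,0,0]
    - [0,0,0]
    - [0,0,0]
    - [0,0,0]

```text
time: 12.9
position: [0.5987, -0.2473, 0.0595]
tool_rot: [-0.108, -3.137, -0.001]
ft_force: [-7.0, 0.2, 9.7]
grip_width: 0.713
grip_force: 45.0
```

send_rows:
  xyz:
    - [-0.5,0,0]
    - [-1,0,0]
    - [-1.5,0,0]
    - [-1.5,0,0]
    - [-1.5,0,0]
    - [-1.5,0,0]
    - [-1.5,0,0]
    - [-1.5,0,0]
    - [-1.5,0,0]
    - [-1.5,0,0]
  dr:
    - [0,0,0]
    - [0,0,0]
    - [0,0,0]
    - [0,0,0]
    - [0,0,0]
    - [0,0,0]
    - [0,0,0]
    - [0,0,0]
    - [0,0,0]
    - [0,0,0]

```text
time: 13.73
position: [0.5992, -0.2474, 0.0595]
tool_rot: [-0.108, -3.135, -0.002]
ft_force: [-10.5, 1.5, 13.0]
grip_width: 0.716
grip_force: 45.0
```

Run:
```python
from h import *
s=get_state();print(s["time"],s["position"],s["tool_rot"],s["ft_force"],s["torque"])
print(goal(.0,.0595,st=s))
```

```text
13.7333 [ 0.59920836 -0.24739697  0.05952643] [-1.08422495e-01 -3.13488267e+00 -1.66495090e-03] [-10.48094833   1.52340545  13.04170166] [ 0.30469392  2.36790223 -0.09978316]
(array([-2.2,  0.1,  0. ]), array([ 0.0009, -0.0049, -0.0011]))
```

send_rows:
  xyz:
    - [0,0,-0.4]
    - [0,0,-0.8]
    - [0,0,-1.2]
    - [-0.3,0,-1.2]
    - [-0.6,0,-1.2]
    - [-1,0,-1.2]
    - [-1,0,-1.2]
    - [-1,0,-1.2]
    - [-1,0,-1.2]
    - [-1,0,-1.2]
  dr:
    - [0,-0.002,0]
    - [0,-0.004,0]
    - [0,-0.005,0]
    - [0,-0.005,0]
    - [0,-0.005,0]
    - [0,-0.005,0]
    - [0,-0.005,0]
    - [0,-0.005,0]
    - [0,-0.005,0]
    - [0,-0.005,0]

```text
time: 14.57
position: [0.5998, -0.2474, 0.0595]
tool_rot: [-0.109, -3.139, -0.001]
ft_force: [-10.1, 1.3, 6.8]
grip_width: 0.708
grip_force: 45.0
```

Run:
```python
from h import *
s=get_state();print(s["time"],s["position"],s["tool_rot"],s["ft_force"],s["torque"])
print(goal(.0,.0595,st=s))
w=get_image("scene");b=cv2.resize(w[195:285,385:495],None,fx=7,fy=6,interpolation=cv2.INTER_CUBIC)
cv2.imwrite("pics/s5.png",b[...,::-1])
```

```text
14.5667 [ 0.5997695  -0.24742679  0.0594835 ] [-1.08882080e-01 -3.13887792e+00 -9.21977419e-04] [-10.05026305   1.25046203   6.84649019] [ 0.05338815  2.02438407 -0.12981553]
(array([-1.7,  0.1, -0. ]), array([ 0.0006, -0.0008, -0.0013]))
```

View pics/s5.png

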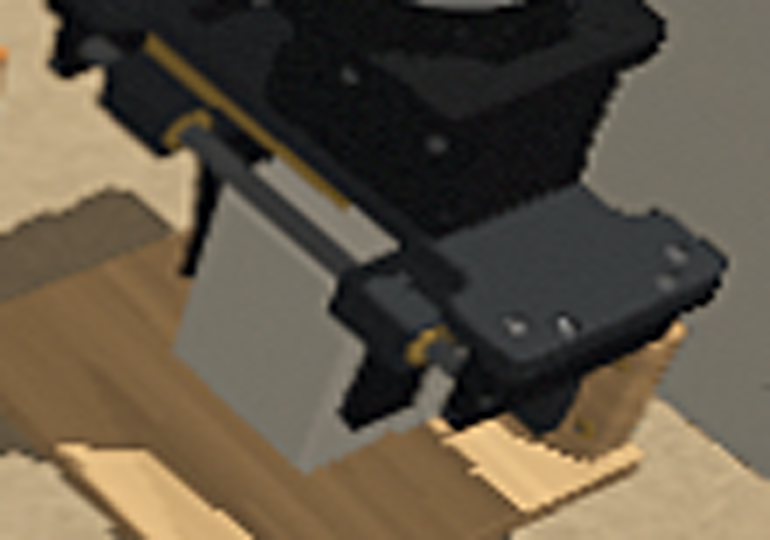

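The side's lower edge runs unbroken from (305,470) to (440,405), but the finger covers the seam itself. I'll push a little more, then let go and check the seam from above with the wrist camera.

send_rows:
  xyz:
    - [-0.5,0,0]
    - [-1,0,-0.2]
    - [-1.5,0,-0.4]
    - [-2,0,-0.4]
    - [-2,0,-0.4]
    - [-2,0,-0.4]
    - [-2,0,-0.4]
    - [-2,0,-0.4]
    - [-2,0,-0.4]
    - [-2,0,-0.4]
  dr:
    - [0,0,0]
    - [0,-0.001,0]
    - [0,-0.002,0]
    - [0,-0.002,0]
    - [0,-0.002,0]
    - [0,-0.002,0]
    - [0,-0.002,0]
    - [0,-0.002,0]
    - [0,-0.002,0]
    - [0,-0.002,0]

```text
time: 15.45
position: [0.6008, -0.2475, 0.0595]
tool_rot: [-0.109, -3.139, -0.002]
ft_force: [-10.6, 0.5, 6.3]
grip_width: 0.707
grip_force: 45.0
```

send_rows:
  xyz:
    - [-0.5,0,0]
    - [-1,0,-0.2]
    - [-1.5,0,-0.4]
    - [-1.5,0,-0.4]
    - [-1.5,0,-0.4]
    - [-1.5,0,-0.4]
    - [-1.5,0,-0.4]
    - [-1.5,0,-0.4]
    - [-1.5,0,-0.4]
    - [-1.5,0,-0.4]
  dr:
    - [0,0,0]
    - [0,-0.001,0]
    - [0,-0.002,0]
    - [0,-0.002,0]
    - [0,-0.002,0]
    - [0,-0.002,0]
    - [0,-0.002,0]
    - [0,-0.002,0]
    - [0,-0.002,0]
    - [0,-0.002,0]

```text
time: 16.28
position: [0.6016, -0.2475, 0.0595]
tool_rot: [-0.11, -3.139, -0.002]
ft_force: [-11.1, 1.5, 5.4]
grip_width: 0.714
grip_force: 45.0
```

Run:
```python
from h import *
s=get_state();print(s["time"],s["position"],s["tool_rot"],s["ft_force"],s["torque"])
print(goal(.0,.0595,st=s))
```

```text
16.2833 [ 0.60160819 -0.24753599  0.0595269 ] [-1.09910577e-01 -3.13942413e+00 -1.90968325e-03] [-11.13472238   1.53644808   5.37408451] [ 0.03570948  2.65791517 -0.21094625]
(array([0.2, 0. , 0. ]), array([ 0.0012, -0.0003, -0.002 ]))
```

send_rows:
  xyz:
    - [0,0,0]
    - [0,0,0]
    - [0,0,0]
    - [0,0,0]
    - [0,0,0]
    - [0,0,0]
    - [0,0,-3]
    - [0,0,-10]
    - [0,0,-25]
    - [0,0,-50]
  dr:
    - [0,0,0]
    - [0,0,0]
    - [0,0,0]
    - [0,0,0]
    - [0,0,0]
    - [0,0,0]
    - [0,0,0]
    - [0,0,0]
    - [0,0,0]
    - [0,0,0]
  jaw: 87

```text
time: 17.12
position: [0.6046, -0.2463, 0.1102]
tool_rot: [0.106, 3.135, 0.001]
ft_force: [0.3, -0.7, 0.3]
grip_width: 0.997
grip_force: 0.0
```

send_rows:
  xyz:
    - [0,0,-30]
    - [0,0,-65]
    - [0,0,-100]
    - [0,0,-135]
    - [-8,0,-160]
    - [-16,0,-175]
    - [-20,0,-180]
    - [-20,0,-180]
    - [-20,0,-180]
    - [-20,0,-180]
  dr:
    - [0,0,0]
    - [0,0,0]
    - [0,0,0]
    - [0,0,0]
    - [0,0,0]
    - [0,0,0]
    - [0,0,0]
    - [0,0,0]
    - [0,0,0]
    - [0,0,0]

```text
time: 17.95
position: [0.6232, -0.2481, 0.2896]
tool_rot: [0.107, 3.133, 0.001]
ft_force: [-0.0, -0.1, 0.2]
grip_width: 1.001
grip_force: 0.0
```

Run:
```python
from h import *
s=get_state();im=get_image("wrist");print(s["time"],s["position"],s["tool_rot"],s["ft_force"])
cv2.imwrite("pics/w6.png",im[...,::-1])
np.save("w6.npy",np.r_[s["position"],s["tool_rot"]])
b=im[160:290,245:395,::-1]
cv2.imwrite("pics/w6c.png",cv2.resize(cv2.convertScaleAbs(b,alpha=1.3),None,fx=5,fy=4.6,interpolation=cv2.INTER_CUBIC))
```

```text
17.95 [ 0.62322622 -0.24811815  0.28955941] [1.07099866e-01 3.13334312e+00 7.13409718e-04] [-0.00048873 -0.06404983  0.22844694]
```

View pics/w6c.png

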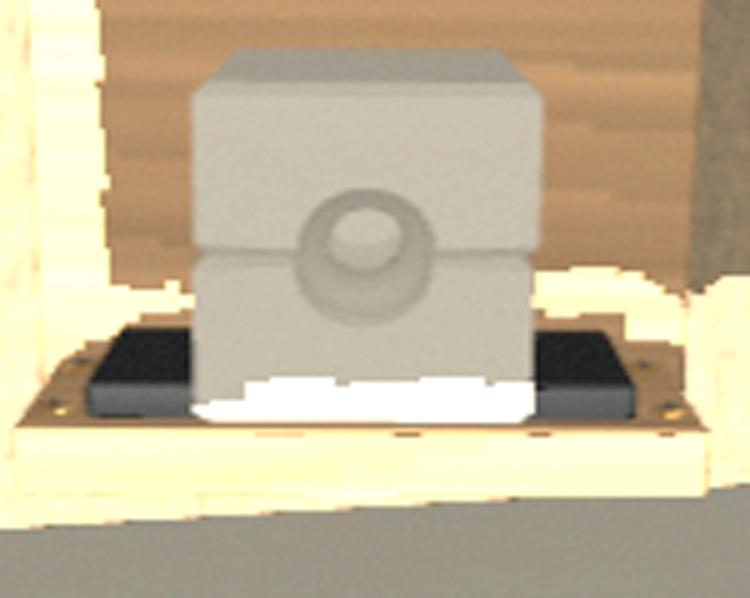

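The mould is closed: the seam is a thin line at crop rows 245–258 (mostly the edge chamfers), the sides line up within about 1 mm, and the back is on the pad. I'll put numbers on it.

Run:
```python
from h import *
v=np.load("w6.npy");s=dict(position=v[:3],tool_rot=v[3:])
C=cam("wrist",s)
q=lambda l:np.array(l)/[5,4.6]+[245-.4,160-.4]
P=onz(C,q([[367,83],[367,95],[367,245],[367,258],[367,418],[195,245],[540,245],[193,262],[532,262]]),.1)[:,:2]
print("x",((P-P[0])@D*1000).round(1)[:5],"lat",((P-P[5])@L*1000).round(1)[5:])
print("left tool offset",((P[0]-v[:2])@D*1000).round(1))
im=cv2.imread("pics/w6.png",0)
print(im[176:256,[296,300,348]].T.tolist())
st=get_state();c=(P[5]+P[6])/2;print(c,move([*(P[2]+P[3])/2-.017*D,.0597],Y,st))
```

```text
x [ 0.   2.3 31.4 33.9 66.5] lat [ 0.  61.9 -0.4 60.5]
left tool offset -38.1
[[120, 124, 137, 141, 143, 149, 149, 150, 149, 150, 149, 150, 149, 149, 148, 147, 148, 145, 148, 148, 148, 149, 147, 149, 149, 148, 148, 147, 148, 146, 149, 148, 148, 147, 147, 148, 148, 148, 126, 131, 138, 137, 147, 147, 146, 145, 147, 147, 146, 147, 146, 146, 148, 147, 146, 148, 146, 148, 145, 148, 145, 147, 148, 146, 148, 146, 146, 253, 253, 253, 253, 253, 253, 252, 238, 180, 106, 186, 178, 225], [120, 124, 139, 140, 142, 148, 149, 149, 149, 148, 148, 148, 150, 150, 150, 149, 147, 148, 147, 147, 148, 148, 148, 148, 148, 148, 148, 146, 150, 147, 150, 147, 149, 148, 149, 148, 150, 148, 132, 130, 137, 138, 146, 147, 148, 147, 146, 146, 147, 148, 146, 146, 145, 146, 147, 147, 147, 148, 147, 146, 146, 145, 147, 145, 147, 146, 253, 253, 253, 253, 253, 253, 253, 252, 238, 181, 107, 183, 177, 226], [120, 121, 137, 141, 141, 147, 149, 148, 148, 150, 149, 148, 150, 148, 148, 148, 147, 149, 149, 149, 147, 147, 147, 149, 150, 148, 149, 149, 147, 149, 148, 147, 149, 148, 147, 148, 149, 143, 128, 130, 140, 140, 139, 146, 146, 147, 147, 147, 147, 147, 147, 145, 146, 146, 146, 147, 147, 146, 147, 145, 147, 147, 145, 148, 145, 146, 146, 253, 253, 253, 253, 253, 253, 253, 239, 196, 109, 151, 202, 229]]
[ 0.61645641 -0.24757892] (array([ 23.9,  -0.3, 229.6]), array([ 0.0007,  0.0063, -0.0002]))
```

send_rows:
  xyz:
    - [10,0,10]
    - [22,0,35]
    - [22,0,70]
    - [22,0,105]
    - [22,0,140]
    - [22,0,170]
    - [22,0,195]
    - [22,0,215]
    - [22,0,226]
    - [22,0,229.5]
  dr:
    - [0,0.003,0]
    - [0,0.006,0]
    - [0,0.006,0]
    - [0,0.006,0]
    - [0,0.006,0]
    - [0,0.006,0]
    - [0,0.006,0]
    - [0,0.006,0]
    - [0,0.006,0]
    - [0,0.006,0]

```text
time: 18.83
position: [0.6022, -0.2461, 0.0583]
tool_rot: [-0.107, -3.138, -0.002]
ft_force: [0.2, 0.8, 0.9]
grip_width: 0.998
grip_force: 0.0
```

send_rows:
  xyz:
    - [0,0,0]
    - [0,0,0]
    - [0,0,0]
    - [0,0,0]
    - [0,0,0]
    - [0,0,0]
    - [0,0,0]
    - [0,0,0]
    - [0,0,0]
    - [0,0,0]
  dr:
    - [0,0,0]
    - [0,0,0]
    - [0,0,0]
    - [0,0,0]
    - [0,0,0]
    - [0,0,0]
    - [0,0,0]
    - [0,0,0]
    - [0,0,0]
    - [0,0,0]
  jaw: 50
  grip_force: 45

```text
time: 19.67
position: [0.605, -0.2473, 0.0626]
tool_rot: [0.106, 3.135, -0.001]
ft_force: [-1.5, 0.1, 6.7]
grip_width: 0.71
grip_force: 45.0
```

Run:
```python
from h import *
s=get_state();print(s["time"],s["position"],s["tool_rot"],s["ft_force"],s["torque"])
print(goal(.0,.0595,st=s))
```

```text
19.6667 [ 0.60500704 -0.24731737  0.06260953] [ 1.06447216e-01  3.13495548e+00 -6.32682451e-04] [-1.4995664   0.08675355  6.71444079] [-0.02700074  0.15240613 -0.08298911]
(array([ 3.6, -0.4,  3.1]), array([-0.0002,  0.0048,  0.0001]))
```

send_rows:
  xyz:
    - [0,0,-0.4]
    - [0,0,-0.8]
    - [-0.5,0,-0.8]
    - [-1,0,-0.8]
    - [-1.5,0,-0.8]
    - [-2,0,-0.8]
    - [-2.5,0,-0.8]
    - [-3,0,-0.8]
    - [-3,0,-0.8]
    - [-3,0,-0.8]
  dr:
    - [0,0,0]
    - [0,0,0]
    - [0,-0.001,0]
    - [0,-0.002,0]
    - [0,-0.003,0]
    - [0,-0.004,0]
    - [0,-0.004,0]
    - [0,-0.004,0]
    - [0,-0.004,0]
    - [0,-0.004,0]

```text
time: 20.5
position: [0.605, -0.2474, 0.0626]
tool_rot: [0.107, 3.137, 0.002]
ft_force: [-7.5, 1.6, 9.9]
grip_width: 0.709
grip_force: 45.0
```

Run:
```python
from h import *
s=get_state();print(s["time"],s["position"],s["tool_rot"],s["ft_force"],s["torque"])
print(goal(.0,.0595,st=s))
```

```text
20.5 [ 0.60504628 -0.2474      0.06263486] [1.07390586e-01 3.13714461e+00 1.54552669e-03] [-7.54688028  1.63541364  9.89922321] [ 0.14617587  1.54461872 -0.02504012]
(array([ 3.6, -0.3,  3.1]), array([ 0.0011,  0.0026, -0.0004]))
```

send_rows:
  xyz:
    - [0,0,-0.5]
    - [0,0,-1]
    - [0,0,-1.5]
    - [-0.5,0,-1.5]
    - [-1,0,-1.5]
    - [-1.5,0,-1.5]
    - [-2,0,-1.5]
    - [-2,0,-1.5]
    - [-2,0,-1.5]
    - [-2,0,-1.5]
  dr:
    - [0,0,0]
    - [0,0,0]
    - [0,0,0]
    - [0,-0.001,0]
    - [0,-0.002,0]
    - [0,-0.002,0]
    - [0,-0.002,0]
    - [0,-0.002,0]
    - [0,-0.002,0]
    - [0,-0.002,0]

```text
time: 21.33
position: [0.6058, -0.2474, 0.0627]
tool_rot: [0.108, 3.138, 0.002]
ft_force: [-10.5, 2.2, 6.0]
grip_width: 0.712
grip_force: 45.0
```

Run:
```python
from h import *
s=get_state();print(s["time"],s["position"],s["tool_rot"],s["ft_force"],s["torque"])
print(goal(.0,.0595,st=s))
```

```text
21.3333 [ 0.60575754 -0.24739277  0.06267242] [1.08110849e-01 3.13790879e+00 1.86123567e-03] [-10.45605752   2.20784041   6.00419877] [ 0.04653837  2.04615014 -0.07604615]
(array([ 4.3, -0.4,  3.2]), array([ 0.0012,  0.0018, -0.0009]))
```

send_rows:
  xyz:
    - [0,0,-0.4]
    - [-0.5,0,-0.8]
    - [-1,0,-1]
    - [-1.5,0,-1.2]
    - [-2,0,-1.2]
    - [-2.5,0,-1.2]
    - [-3,0,-1.2]
    - [-3,0,-1.2]
    - [-3,0,-1.2]
    - [-3,0,-1.2]
  dr:
    - [0,0,0]
    - [0,0,0]
    - [0,-0.001,0]
    - [0,-0.001,0]
    - [0,-0.002,0]
    - [0,-0.002,0]
    - [0,-0.002,0]
    - [0,-0.002,0]
    - [0,-0.002,0]
    - [0,-0.002,0]

```text
time: 22.17
position: [0.6073, -0.2475, 0.0627]
tool_rot: [0.109, 3.139, 0.002]
ft_force: [-10.1, 1.2, 2.9]
grip_width: 0.71
grip_force: 45.0
```

Run:
```python
from h import *
s=get_state();print(s["time"],s["position"],s["tool_rot"],s["ft_force"],s["torque"])
print(goal(.0,.0595,st=s))
```

```text
22.1667 [ 0.60728821 -0.24752416  0.0627168 ] [1.08626837e-01 3.13893755e+00 2.36769678e-03] [-10.09924765   1.22502162   2.8803797 ] [-0.03501198  2.22130602 -0.02031009]
(array([ 5.8, -0.4,  3.2]), array([ 0.0015,  0.0007, -0.0012]))
```

send_rows:
  xyz:
    - [0,0,-0.3]
    - [-0.5,0,-0.6]
    - [-1,0,-0.8]
    - [-1.5,0,-0.8]
    - [-2,0,-0.8]
    - [-2.5,0,-0.8]
    - [-3,0,-0.8]
    - [-3,0,-0.8]
    - [-3,0,-0.8]
    - [-3,0,-0.8]
  dr:
    - [0,0,0]
    - [0,0,0]
    - [0,-0.001,0]
    - [0,-0.001,0]
    - [0,-0.001,0]
    - [0,-0.001,0]
    - [0,-0.001,0]
    - [0,-0.001,0]
    - [0,-0.001,0]
    - [0,-0.001,0]

```text
time: 23.0
position: [0.6088, -0.2476, 0.0628]
tool_rot: [-0.109, -3.138, -0.003]
ft_force: [-13.9, 1.0, 2.2]
grip_width: 0.711
grip_force: 45.0
```

Run:
```python
from h import *
s=get_state();print(s["time"],s["position"],s["tool_rot"],s["ft_force"],s["torque"])
print(goal(.0,.0595,st=s))
```

```text
23.0 [ 0.60880832 -0.24760588  0.0627872 ] [-0.10918755 -3.13844917 -0.00346448] [-13.94139156   0.99730682   2.21599536] [0.11666451 2.71360653 0.03537035]
(array([ 7.3, -0.4,  3.3]), array([ 0.0022, -0.0013, -0.0016]))
```

send_rows:
  xyz:
    - [0,0,0]
    - [0,0,0]
    - [0,0,0]
    - [0,0,0]
    - [0,0,0]
    - [0,0,0]
    - [0,0,0]
    - [0,0,0]
    - [0,0,0]
    - [0,0,0]
  dr:
    - [0,0,0]
    - [0,0,0]
    - [0,0,0]
    - [0,0,0]
    - [0,0,0]
    - [0,0,0]
    - [0,0,0]
    - [0,0,0]
    - [0,0,0]
    - [0,0,0]

```text
time: 23.83
position: [0.6088, -0.2477, 0.0628]
tool_rot: [-0.109, -3.138, -0.003]
ft_force: [-13.9, 0.9, 0.8]
grip_width: 0.704
grip_force: 45.0
```

send_rows:
  xyz:
    - [0,0,0]
    - [0,0,0]
    - [0,0,0]
    - [0,0,0]
    - [0,0,0]
    - [0,0,0]
    - [0,0,0]
    - [0,0,0]
    - [0,0,0]
    - [0,0,0]
  dr:
    - [0,0,0]
    - [0,0,0]
    - [0,0,0]
    - [0,0,0]
    - [0,0,0]
    - [0,0,0]
    - [0,0,0]
    - [0,0,0]
    - [0,0,0]
    - [0,0,0]

```text
time: 24.67
position: [0.6088, -0.2476, 0.0628]
tool_rot: [-0.109, -3.138, -0.003]
ft_force: [-14.5, 0.5, 1.6]
grip_width: 0.708
grip_force: 45.0
```

The push is steady at about 14 N at the wrist. Taking off the loose half's drag leaves roughly 11–12 N between the halves, and everything is at rest. I'll hand in.

```bash
python3 -c "
from bench import *
print(close_job())"
```

```text
the job is handed in; nothing more can be done
None
```

I closed the mould and handed the job in at about 25 s, with the arm still pushing it against the fence pad at an estimated 11–12 N between the halves; the judge's result was not shown. That figure is the steady 14 N at the wrist less the estimated drag. I checked the seam and alignment with the gripper released, before the final push.

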